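# Catch the stock-box lid and lower it shut

### The arm

A 7-joint arm with a two-finger parallel gripper is mounted at the origin on the work surface. World frame = base frame: x ahead of the robot, y to its left, z up, the work surface at z = 0. Lengths are in mm, angles in rad, forces in N, time in s.
With the tool pointing down it reaches from about 425 to 875 mm from the base axis. Payload 9.9 kg.
Tool frame: the origin (TCP) lies midway between the tips of the shut fingers; the grasp point (between the pads) lies 19 mm behind it (bot.grasp_offset is the distance from the TCP to the grasp point, in mm); z points along the fingers, y is the direction in which the jaws open and shut (so a half turn about z gives the same grasp; the last joint's range is limited). The gripper opens to 85 mm and grips with 20 to 120 N. Pads are 22 mm wide; open, the fingers measure 114 mm over their backs; the gripper's body (76 mm by 85 mm) begins 54 mm behind the grasp point. The pads swing forward as they close: fully open they stand 13 mm farther back than shut.
Start: joints at [1.26, 0.576, 0.025, 1.437, -0.015, 1.129, -0.057], TCP at [151.785, -657.716, 231.289] pointing down, gripper open.
Joint ranges: [-2.76, 2.76], [-0.34, 2.15], [-1.52, 1.57], [0.19, 2.46], [-1.09, 4.23], [0.17, 1.99], [-2.82, 2.82]. Speed limits (rad/s): [2.22, 2.22, 3.01, 3.01, 3.14, 3.14, 3.14].

### API

Orientations are given as a rotation vector (axis times angle).
In Python, from bench import bot gives the robot as it stands.
- The arm moves only by the tool drive_tool, never from a script. Its argument "rows" is a list of rows, each an object of numbers: "dx", "dy", "dz": the shift along the world's x, y, z in m; "spin": the turn about the world's z in degrees. A call has 1 to 20 rows; each row is the pose to reach, as a shift and turn from the pose commanded when the call began; what a row does not reach only later rows make up. A row lasts 1/10 s, in which the tool goes at most 50 mm and 8.59 degrees, less where a joint would pass 70% of its speed; a pose out of reach is approached as far as the arm can. A call with a gripper value outside its range is refused whole. "jaw" is the opening, from 0 (shut) to 1 (fully open), set as the call begins (left out, the last holds). The fingers move at their own pace and stop on an object; the grip force is fixed at half the most. Time passes only in rows, so rows that repeat a pose let the fingers close. It gives the time, the measured TCP pose, the force and the opening at its end, in the units of the state.
- bot.get_obs(): the state, without advancing time (a new reading comes with each control period).
- bot.get_image(name): name is "side" or "top" or "wrist"; returns a dict with "img" (480x640x3 uint8, red, green, blue), "range_z" (480x640 float32, mm along the optical axis (not along the pixel's ray), 0 where there is no reading), "K" (3x3 intrinsics, pixels), "rvec" (rotation vector, rad) and "tvec" (3), from world to camera coordinates, as OpenCV has them. Camera axes: x right, y down, z forward; pixel columns grow to the right and rows downward; lengths in mm; the calibration is good to about 2 mm. A picture is of the moment at which its call begins.
- bot.hand_in(): hands the job in, once; it reports no verdict.
Trained networks look in the newest picture that a camera, given by its name, has taken for a name from the list of things; names that differ only in an ending like _2 or _b are one class to them, and where a whole thing is asked for, a point or a joint stands for the part that bears it (a point fixed in the world has none). Each returns a list of dicts, best first, with "score" (0 to 1); they miss things now and then, are a little off and sometimes report something else, mostly with a low value. They report only what shows in the picture. A call takes as long as a camera call.
- bot.boxes_of(camera, thing): "xy" ([column, row] in pixels, amid what is visible of it).
- bot.pinpoint(camera, thing): "xy" ([column, row] in pixels: a listed point, or the origin of a listed thing).
The state is a dict: "time": time; "joint_positions": joint angles; "dq": joint speeds; "effort": joint torques, N m; "position": TCP position; "tcp_rot": TCP orientation; "force": force on the tool from outside, world axes, zero at the start; "moment": the same for the moment, N m; "finger_gap": finger opening in mm.
Only numpy, scipy, OpenCV 4.12 (cv2) and the standard library are available. Lean on these libraries where they do the work, as an engineer would, in place of code of your own. Each camera call takes 0.05 s, during which the arm holds its last target.

### The job

The hinged lid of the blue box of cable glands stands open, leaning slightly back. Tip the lid forward past upright with a finger, catch it on a finger as it falls, and lower it slowly on that finger until it is fully shut, without letting it slam; then move clear. Nothing is to be gripped: never pinch the lid, do not lift or shove the box, and leave everything around it where it is.

Things in the scene. Friction and masses are not known exactly. Their poses are not given: they have to be found in the camera images.
- stock_box: open-topped blue plastic box full of steel glands, loose on the table, 2.5 kg, 150 (x) x 220 (y) x 90 mm high, walls 5 mm. Origin: centre of its underside; z up; its own +x points from its front wall to its hinged rear wall, which is on the robot's left (yaw 1.17 to 1.97 rad).
- lid (a joint): angle of the lid, rad: 0 = shut flat on the rim, pi/2 = upright, more = leaning back over the hinge, to the robot's left (stop at 1.9; starts at rest at 1.59 to 1.69). Plain hinge with a little friction: the lid stays put when within about 0.13 to 0.23 rad of upright (pushed further back it drops to the stop); further forward it falls shut by its own weight, which bears on a finger at its free edge with 1 to 1.6 N.
- lid_hinge (a point): middle of the hinge axis (along the box's y), on the underside plane of the lid, 75 mm behind the box's centre and 90 mm above the table. The frame turns with the lid: -x points to the free edge, +z out of its outer (upper) face. The lid is a flat blue plate 6 mm thick, 216 mm wide along the hinge, 0.2 to 0.33 kg.
- lid_edge (a point): middle of the lid's free edge, on its inner (under) side, 180 mm from the hinge; frame turns with the lid. Shut, the lid overhangs the front wall by a 30 mm lip, underside 90 mm above the table: a finger sloping down towards the box can reach under the lip and stay there while the lid comes down flush.
- spray_can: aluminium spray can, 52 dia x 150 high, standing beside the box's far end (mm); bystander, leave alone; origin at the underside
- jar: glass jar with black cap, 60 dia x 85 high, standing beside the box's near end (mm); bystander, leave alone; origin at the underside
- screwdriver: screwdriver lying on the table behind the box's hinge side (mm); bystander, leave alone; origin at the underside
- gland_nut: steel ring nut, 40 dia x 14 high, in front of the box (mm); bystander, leave alone; origin at the underside
- plug: grey connector plug, 30 x 50 x 20, lying in front of the box (mm); bystander, leave alone; origin at the underside
- wrench: steel wrench lying to the robot's left (mm); bystander, leave alone; origin at the underside
- small_bin: empty open blue plastic bin 150 x 110 x 70, to the robot's right (mm); bystander, leave alone; origin at the underside

How it is judged (in metres and radians):
On the way, in this order (a step that is already met when the one before it is completed fails the run):
1. the lid is tipped forward past upright (value of joint lid below 1.5 rad).
2. the lid is caught part-way (0.3 to 1.25 rad), resting on the fingers, slower than 0.8 rad/s (value of joint lid between 0.3 and 1.25 rad and contact force between the fingers and stock_box above 0.15 N and velocity of joint lid between -0.8 and 0.8 rad/s), for 0.3 s.
At the end, for the whole second after the job is handed in: The lid is fully shut (within 0.03 rad, 5 mm at its edge) and still; the box stands upright, still and within 20 mm of its starting place (value of joint lid below 0.03 rad and velocity of joint lid between -0.05 and 0.05 rad/s and linear speed of stock_box below 0.01 m/s and distance of stock_box from where it was at the start of the episode below 0.02 m and angle between stock_box's own z axis and vertical below 0.03 rad); the robot touches nothing.
It fails at once if the lid slams: turns faster than 1.5 rad/s (0.27 m/s at its edge) in the last 0.25 rad before shut (value of joint lid below 0.25 rad and velocity of joint lid below -1.5 rad/s).
It fails at once if the lid is pinched or forced: more than 30 N between fingers and box or lid (contact force between the fingers and stock_box above 30 N).
It fails at once if the box is lifted or tipped (8 mm or 0.1 rad) (height (world z) of stock_box above 0.008 m or angle between stock_box's own z axis and vertical above 0.1 rad).
It fails at once if the box is shoved more than 25 mm (distance of stock_box from where it was at the start of the episode above 0.025 m).
It fails at once if a bystander is moved more than 20 mm (distance of any of spray_can, jar, screwdriver, gland_nut, plug, wrench, small_bin from where it was at the start of the episode above 0.02 m).
It also fails if it takes over 54 s, if anything falls off the work surface, if the arm or the gripper's body presses on something with over 40 N, if the wrist force passes 120 N, or if a joint passes its speed limit or range.

## Working session

There is one attempt and no reset: what is moved stays moved. The work goes in short steps, Python scripts to look and compute and a tool call to move; the robot and the scene stay as the last step left them, time stands still between calls to the robot, and variables do not carry over. Pictures are saved under pics/ and viewed, and the job is handed in when it is done.

Besides the shell and the picture viewer there is one more tool, called after "Request:" as name([rows], argument=value, ...), one row to a line, values as JSON. drive_tool: Moves the arm, as the interface text tells. Its arguments: {"type":"object","properties":{"rows":{"type":"array","items":{"type":"object","properties":{"dx":{"type":"number"},"dy":{"type":"number"},"dz":{"type":"number"},"spin":{"type":"number"}}}},"jaw":{"type":"number"}},"required":["rows"]}

```bash
ls; mkdir -p pics; cat > h.py <<'E'
from bench import bot
import numpy as np, cv2
def snap(n,f):
    d=bot.get_image(n); cv2.imwrite('pics/'+f,d['img'][:,:,::-1]); return d
def w(d,u,v,r=1):
    p=d['range_z'][int(v)-r:int(v)+r+1,int(u)-r:int(u)+r+1]; p=p[p>0]; z=np.median(p)
    R,_=cv2.Rodrigues(np.array(d['rvec'],float)); c=np.array([(u-d['K'][0][2])/d['K'][0][0]*z,(v-d['K'][1][2])/d['K'][1][1]*z,z])
    return R.T@(c-np.array(d['tvec']).ravel())
def cloud(d):
    z=d['range_z'].astype(float); K=np.array(d['K']); v,u=np.mgrid[:480,:640]
    R,_=cv2.Rodrigues(np.array(d['rvec'],float))
    c=np.stack([(u-K[0,2])/K[0,0]*z,(v-K[1,2])/K[1,1]*z,z],-1)
    return (c-np.array(d['tvec']).ravel())@R
E
python3 - <<'E'
from h import *
print(bot.get_obs())
for n in ['top','side']:
    d=snap(n,n+'1.png')
    for t in ['stock_box','lid_hinge','lid_edge','spray_can','jar','screwdriver','gland_nut','plug','wrench','small_bin']:
        for f in (bot.boxes_of,bot.pinpoint):
            r=f(n,t)[:1]
            for q in r:
                print(n,t,f.__name__,np.round(q['xy']),round(q['score'],2),np.round(w(d,*q['xy'])))
E
```

```text
pics
{'time': 0.0, 'joint_positions': array([ 1.2602056 ,  0.57652179,  0.0248807 ,  1.43796339, -0.01499402,
        1.12901722, -0.05650167]), 'dq': array([ 1.00583649e-03,  2.83795669e-05, -4.66259004e-05,  3.23601067e-04,
        4.77984091e-04, -1.21908150e-03, -5.07079645e-04]), 'effort': array([ 1.94491520e-03, -7.65751076e+01,  2.25109398e+00, -2.85965073e+01,
        1.52938510e-02,  1.20819468e-02,  7.31906789e-05]), 'position': array([ 151.64544285, -657.24418806,  230.43089867]), 'tcp_rot': array([-3.11972977e+00, -3.55292583e-01,  4.86350075e-04]), 'force': array([-0.73142436, -0.96570027, -0.03397404]), 'moment': array([ 1.07077749e-02, -2.27475297e-02,  8.75808288e-05]), 'finger_gap': 85.7240638551903}
top stock_box call [276. 230.] 0.6 [571. 123.  40.]
top stock_box call [291. 236.] 0.79 [558.  87.  42.]
top lid_hinge call [249. 217.] 0.85 [578. 169. 190.]
top lid_hinge call [257. 227.] 0.95 [572. 164.  88.]
top lid_edge call [245. 215.] 0.85 [577. 173. 220.]
top lid_edge call [240. 211.] 0.72 [577. 176. 272.]
top spray_can call [324. 175.] 0.97 [681.   8. 150.]
top s
[... 861 characters left out ...]
0.72 [572. 173. 195.]
side lid_edge call [313. 138.] 0.94 [570. 181. 268.]
side spray_can call [367. 242.] 0.95 [684. -14.  94.]
side spray_can call [366. 266.] 0.94 [686. -11.   9.]
side jar call [245. 233.] 0.61 [389.  71.  70.]
side jar call [246. 244.] 0.97 [389.  66.  37.]
side gland_nut call [341. 280.] 0.54 [618. -52.   9.]
side gland_nut call [339. 283.] 0.67 [614. -53.  -0.]
side plug call [288. 274.] 0.73 [490. -32.  18.]
side plug call [292. 278.] 0.65 [500. -47.  19.]
side wrench call [246. 171.] 0.66 [383. 430.   4.]
side wrench call [251. 167.] 0.51 [398. 441.   8.]
side small_bin call [269. 430.] 0.97 [ 433. -430.    3.]
side small_bin call [272. 438.] 0.78 [ 439. -445.    3.]
```

View pics/top1.png

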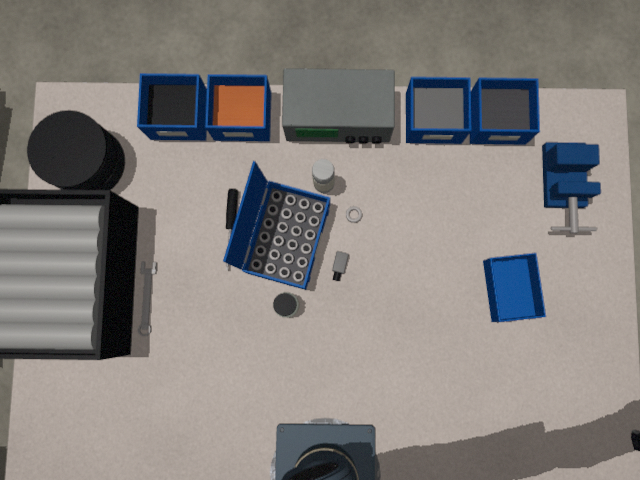

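View pics/side1.png

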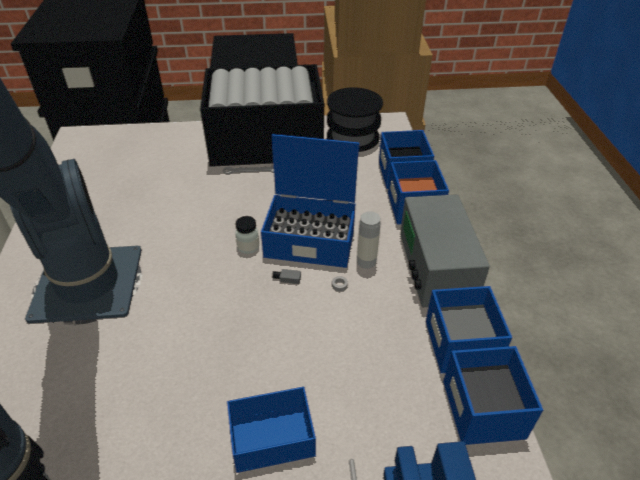

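```bash
python3 - <<'E'
from h import *
for n in ['top','side']:
    d=bot.get_image(n); P=cloud(d); ok=d['range_z']>0
    # lid plane
    m=ok&(P[...,2]>110)&(P[...,2]<262)&(P[...,1]>140)&(P[...,1]<215)&(P[...,0]>430)&(P[...,0]<700)
    q=P[m]; c=q.mean(0); u,s,vt=np.linalg.svd(q-c,full_matrices=False)
    nn=vt[2]; r=np.abs((q-c)@nn); print(n,len(q),c.round(1),nn.round(3),s.round(1),np.percentile(r,90)); print(q.min(0),q.max(0))
    m=ok&(P[...,2]>80)&(P[...,2]<94)&(P[...,1]>-10)&(P[...,1]<190)&(P[...,0]>430)&(P[...,0]<700)
    q=P[m]; print(cv2.minAreaRect(q[:,:2].astype(np.float32)),len(q)); print(cv2.boxPoints(cv2.minAreaRect(q[:,:2].astype(np.float32))))
    m=ok&(P[...,2]>255)&(P[...,1]>140)&(P[...,1]<215)&(P[...,0]>430)&(P[...,0]<700)
    q=P[m];print('top edge',q.min(0),q.max(0),q.mean(0))
E
```

```text
top 1491 [575.4 172.5 190.5] [ 0.255  0.966 -0.041] [2404.1 1683.7   25.4] 1.0383032329713882
[472.89296238 141.87577397 110.05605379] [681.96461296 204.1472241  261.99879385]
((575.0004272460938, 90.80782318115234), (152.46983337402344, 257.0339050292969), 75.0059814453125) 685
[[431.13577   50.41816 ]
 [679.41833  -16.081184]
 [718.8651   131.19748 ]
 [470.58252  197.69684 ]]
top edge [474.12340411 147.39091376 255.00364168] [681.56470623 207.44618108 279.3607097 ] [576.46296677 177.2106782  268.04016377]
side 4256 [572.3 173.  188.6] [ 0.253  0.967 -0.04 ] [4060.5 2863.1  157.8] 3.996206694429647
[466.85554785 140.51502689 110.03696545] [676.94793461 207.2513752  261.98978835]
((578.4849853515625, 89.87492370605469), (162.913330078125, 278.3967590332031), 75.71122741699219) 994
[[423.4886    45.293625]
 [693.2729   -23.417236]
 [733.4814   134.45622 ]
 [463.69708  203.16708 ]]
top edge [468.07499464 145.1448227  255.00261284] [676.56757156 207.2513752  273.61529937] [574.36767885 175.65946183 263.72925123]
```

The top view shows the box at about (275, 235) with the open lid along (230–265, 165–265). The can is at (324, 175), the jar at (286, 305), the nut at (354, 214) and the plug at (340, 263). The side view agrees. Plane fit: yaw ≈ 1.31, lid ≈ 1.61 rad, hinge ≈ (574, 168, 90).

The tool can't tilt, so I need to know the shape of the open fingers. I'll move to a spot where I can see them.

Request:
drive_tool([
  {"dx": 0.024, "dy": 0.029, "dz": 0.01, "spin": 5},
  {"dx": 0.048, "dy": 0.058, "dz": 0.02, "spin": 10},
  {"dx": 0.072, "dy": 0.087, "dz": 0.03, "spin": 15},
  {"dx": 0.096, "dy": 0.116, "dz": 0.04, "spin": 20},
  {"dx": 0.12, "dy": 0.145, "dz": 0.05, "spin": 25},
  {"dx": 0.144, "dy": 0.174, "dz": 0.06, "spin": 30},
  {"dx": 0.168, "dy": 0.203, "dz": 0.07, "spin": 35},
  {"dx": 0.192, "dy": 0.232, "dz": 0.08, "spin": 40},
  {"dx": 0.216, "dy": 0.261, "dz": 0.09, "spin": 45},
  {"dx": 0.24, "dy": 0.29, "dz": 0.1, "spin": 50},
  {"dx": 0.264, "dy": 0.319, "dz": 0.1, "spin": 55},
  {"dx": 0.288, "dy": 0.348, "dz": 0.1, "spin": 60},
  {"dx": 0.312, "dy": 0.377, "dz": 0.1, "spin": 60},
  {"dx": 0.328, "dy": 0.4, "dz": 0.1, "spin": 60},
  {"dx": 0.328, "dy": 0.4, "dz": 0.1, "spin": 60},
  {"dx": 0.328, "dy": 0.4, "dz": 0.1, "spin": 60},
], jaw=1)

```text
time: 3.8
position: [479.9, -257.4, 331.3]
tcp_rot: [2.524, 1.87, -0.001]
force: [-0.4, -0.5, -0.2]
finger_gap: 85.4
```

```bash
python3 - <<'E'
from h import *
d=snap('side','side2.png'); o=bot.get_obs(); print(o['time'],o['position'],o['tcp_rot'],o['joint_positions'],o['force'])
snap('wrist','wr2.png')
R,_=cv2.Rodrigues(np.array(o['tcp_rot']))
K=np.array(d['K']); uv,_=cv2.projectPoints(np.array([o['position']]),np.array(d['rvec'],float),np.array(d['tvec'],float),K,None); print(uv)
u,v=uv.ravel().astype(int)
im=d['img'][max(0,v-110):v+40,max(0,u-90):u+90]; cv2.imwrite('pics/s2c.png',cv2.resize(im[:,:,::-1],None,fx=4,fy=4))
L=(cloud(d)-o['position'])@R
m=(d['range_z']>0)&(np.abs(L[...,1])<80)&(L[...,2]>-160)&(L[...,2]<25)&(np.abs(L[...,0])<60)
q=L[m]
for z in range(-150,10,6):
    s=q[(q[:,2]>=z)&(q[:,2]<z+6)]
    if len(s):
        y=np.sort(s[:,1]); g=np.where(np.diff(y)>8)[0]; st=[y[0]]+list(y[g+1]); en=list(y[g])+[y[-1]]
        print(z,[(round(a),round(b)) for a,b in zip(st,en)],s[:,0].min().round(),s[:,0].max().round())
E
```

```text
3.85 [ 479.32142413 -258.41387703  331.26602349] [ 2.52585110e+00  1.86775402e+00 -1.17244148e-03] [ 0.6626688   0.31676892 -0.35610058  1.6105609   0.11602265  1.23532391
 -0.01281733] [-1.14382973 -0.56075631  0.26759672]
[[[282.1625159 246.2967446]]]
-150 [(-36, 35)] -40.0 4.0
-144 [(-37, 35)] -39.0 2.0
-138 [(-35, 35)] -40.0 1.0
-132 [(-29, 35)] -38.0 2.0
-126 [(-39, -36), (24, 35)] -13.0 1.0
-120 [(-70, -33), (14, 65)] -17.0 14.0
-114 [(-71, -14), (3, 66)] -19.0 12.0
-108 [(-71, 67)] -23.0 9.0
-102 [(-72, -52), (-41, 36), (46, 68)] -22.0 12.0
-96 [(-73, -56), (-36, 31), (57, 68)] -21.0 9.0
-90 [(-73, -61), (-39, 34), (56, 69)] -20.0 15.0
-84 [(-75, -63), (-44, 39), (58, 70)] -20.0 16.0
-78 [(-75, -64), (-49, -31), (-21, 45), (58, 71)] -19.0 14.0
-72 [(-77, -34), (-16, -16), (30, 72)] -18.0 15.0
-66 [(-76, -41), (34, 72)] -15.0 13.0
-60 [(-75, -47), (39, 69)] -15.0 8.0
-54 [(-65, -65), (-57, -45), (41, 55)] -14.0 4.0
-48 [(-58, -45), (41, 54)] -15.0 9.0
-42 [(-59, -45), (42, 54)] -14.0 11.0
-36 [(-58, -45), (40, 54)] -14.0 9.0
-30 [(-59, -45), (40, 54)] -13.0 7.0
-24 [(-57, -45), (40, 52)] -14.0 12.0
-18 [(-51, -45), (40, 46)] -11.0 9.0
```

View pics/s2c.png

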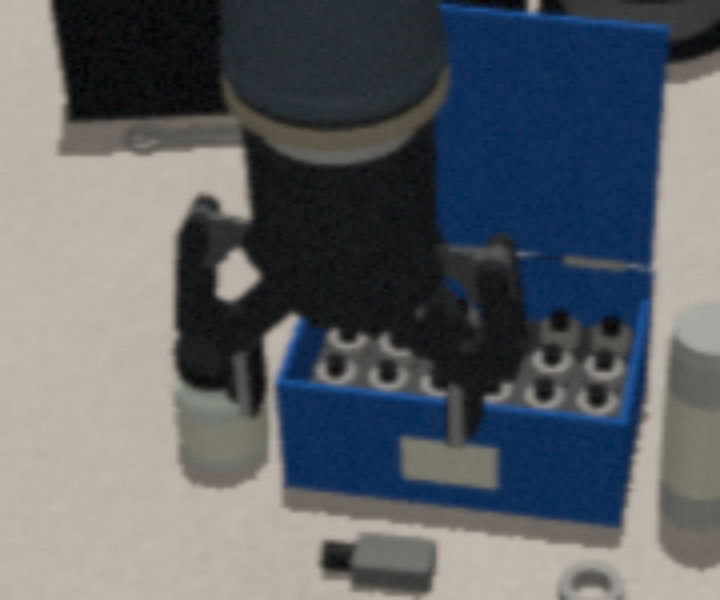

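View pics/wr2.png

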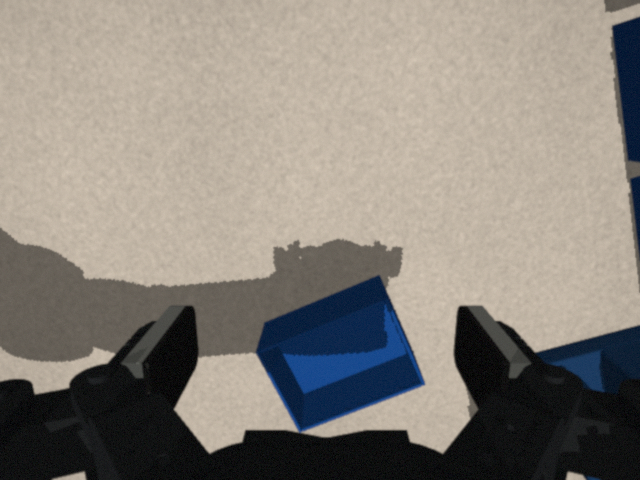

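The profile shows ordinary parallel fingers. The fingertip backs are 57 mm from the axis, the knuckles are wider above that, and no surface faces upward. My plan:
- **Catch:** straddle the lid, push with the rear finger and catch on the front one.
- **Turn:** pivot 90° so both fingers stand in front of the free edge.
- **Lower:** follow the edge's arc under force feedback.

First I'll go above the lid.

Request:
drive_tool([
  {"dx": 0.011, "dy": 0.029, "spin": 6.5},
  {"dx": 0.022, "dy": 0.058, "spin": 13},
  {"dx": 0.033, "dy": 0.087, "spin": 19.5},
  {"dx": 0.045, "dy": 0.116, "spin": 26},
  {"dx": 0.057, "dy": 0.145, "spin": 32.5},
  {"dx": 0.069, "dy": 0.174, "spin": 39},
  {"dx": 0.081, "dy": 0.203, "spin": 45.5},
  {"dx": 0.093, "dy": 0.232, "spin": 52},
  {"dx": 0.105, "dy": 0.261, "spin": 58.5},
  {"dx": 0.116, "dy": 0.29, "spin": 65},
  {"dx": 0.127, "dy": 0.319, "spin": 72},
  {"dx": 0.138, "dy": 0.348, "spin": 79},
  {"dx": 0.15, "dy": 0.377, "spin": 86},
  {"dx": 0.161, "dy": 0.403, "spin": 92},
  {"dx": 0.161, "dy": 0.403, "spin": 92},
  {"dx": 0.161, "dy": 0.403, "spin": 92},
  {"dx": 0.161, "dy": 0.403, "spin": 92},
], jaw=0.8)

```text
$.rows[0]: bad value
```

```bash
cat >> h.py <<'E'
Hh=np.array([574,168.,90]); f=np.array([-.255,-.967,0]); a=np.array([.967,-.255,0])
def st():
    o=bot.get_obs(); p=o['position']; R,_=cv2.Rodrigues(np.array(o['tcp_rot'])); d=p-Hh
    print('t%.2f'%o['time'],'pos',p.round(1),'X %.1f s %.1f'%(d@f,d@a),'yaw_y %.1f'%np.degrees(np.arctan2(R[1,1],R[0,1])),'tilt %.3f'%np.arccos(-R[2,2]),'F',o['force'].round(2),'Ff %.2f'%(o['force']@f),'gap %.1f'%o['finger_gap'])
    return o,R
def tips(d,o,R):
    L=(cloud(d)-o['position'])@R
    m=(d['range_z']>0)&(np.abs(L[...,1])<80)&(L[...,2]>-100)&(L[...,2]<20)&(np.abs(L[...,0])<40)
    q=L[m]
    for z in range(-100,20,6):
        s=q[(q[:,2]>=z)&(q[:,2]<z+6)]
        if len(s):
            y=np.sort(s[:,1]); g=np.where(np.diff(y)>8)[0]; S=[y[0]]+list(y[g+1]); en=list(y[g])+[y[-1]]
            print(z,[(round(i),round(j)) for i,j in zip(S,en)],s[:,0].min().round(),s[:,0].max().round())
E
python3 - <<'E'
from h import *
o,R=st(); print(o['joint_positions'].round(2))
d=snap('side','side3.png'); tips(d,o,R); d=snap('wrist','wr3.png')
im=cv2.imread('pics/side3.png')[60:300,220:420]; cv2.imwrite('pics/side3c.png',cv2.resize(im,None,fx=2.5,fy=2.5))
E
```

```text
t3.90 pos [ 479.1 -258.8  331.3] X 436.9 s 17.1 yaw_y -17.1 tilt 0.001 F [-0.39  0.03  0.19] Ff 0.07 gap 85.4
[ 0.66  0.32 -0.36  1.61  0.12  1.24 -0.01]
-100 [(-72, -53), (-40, 35), (47, 67)] -22.0 12.0
-94 [(-73, -61), (-35, 30), (55, 69)] -21.0 11.0
-88 [(-73, -62), (-41, 36), (57, 70)] -20.0 15.0
-82 [(-75, -63), (-46, 42), (57, 70)] -20.0 15.0
-76 [(-75, -63), (-51, -34), (-20, 12), (27, 46), (59, 71)] -19.0 16.0
-70 [(-77, -41), (34, 71)] -17.0 12.0
-64 [(-78, -43), (37, 71)] -16.0 10.0
-58 [(-65, -46), (40, 58)] -16.0 -7.0
-52 [(-58, -45), (40, 53)] -14.0 6.0
-46 [(-58, -45), (39, 54)] -14.0 8.0
-40 [(-59, -45), (41, 54)] -15.0 9.0
-34 [(-59, -45), (41, 54)] -16.0 9.0
-28 [(-58, -45), (41, 53)] -15.0 7.0
-22 [(-56, -45), (41, 49)] -14.0 6.0
-16 [(-53, -45), (42, 46)] -11.0 1.0
```

View pics/side3c.png

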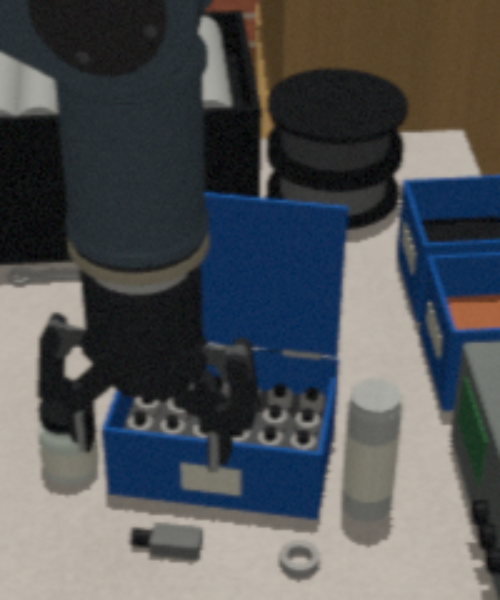

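View pics/wr3.png

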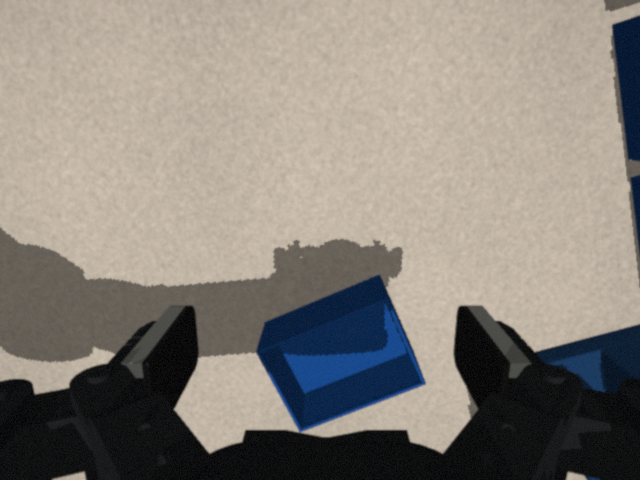

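The pictures show the arm hasn't moved because the call was refused, probably for the missing dz. I'll send it again with every field.

Request:
drive_tool([
  {"dx": 0.011, "dy": 0.029, "dz": 0, "spin": 6.5},
  {"dx": 0.022, "dy": 0.058, "dz": 0, "spin": 13},
  {"dx": 0.033, "dy": 0.087, "dz": 0, "spin": 19.5},
  {"dx": 0.045, "dy": 0.116, "dz": 0, "spin": 26},
  {"dx": 0.057, "dy": 0.145, "dz": 0, "spin": 32.5},
  {"dx": 0.069, "dy": 0.174, "dz": 0, "spin": 39},
  {"dx": 0.081, "dy": 0.203, "dz": 0, "spin": 45.5},
  {"dx": 0.093, "dy": 0.232, "dz": 0, "spin": 52},
  {"dx": 0.105, "dy": 0.261, "dz": 0, "spin": 58.5},
  {"dx": 0.116, "dy": 0.29, "dz": 0, "spin": 65},
  {"dx": 0.127, "dy": 0.319, "dz": 0, "spin": 72},
  {"dx": 0.138, "dy": 0.348, "dz": 0, "spin": 79},
  {"dx": 0.15, "dy": 0.377, "dz": 0, "spin": 86},
  {"dx": 0.161, "dy": 0.403, "dz": 0, "spin": 92},
  {"dx": 0.161, "dy": 0.403, "dz": 0, "spin": 92},
  {"dx": 0.161, "dy": 0.403, "dz": 0, "spin": 92},
  {"dx": 0.161, "dy": 0.403, "dz": 0, "spin": 92},
], jaw=0.8)

```text
time: 5.7
position: [640.9, 143.4, 331.2]
tcp_rot: [0.415, 3.114, -0.002]
force: [0.2, 0.2, 0.3]
finger_gap: 68.3
```

```bash
python3 - <<'E'
from h import *
o,R=st(); print(o['joint_positions'].round(2))
d=snap('side','side4.png'); tips(d,o,R); d=snap('wrist','wr4.png')
im=cv2.imread('pics/side4.png')[40:280,220:420]; cv2.imwrite('pics/side4c.png',cv2.resize(im,None,fx=2.5,fy=2.5))
E
```

```text
t5.70 pos [640.9 143.4 331.2] X 6.7 s 71.0 yaw_y 74.8 tilt 0.001 F [0.18 0.23 0.27] Ff -0.27 gap 68.3
[ 0.13  0.57 -0.78  1.31  0.39  1.42  0.68]
-100 [(-73, -66), (-36, -19), (-8, -8), (4, 10)] -16.0 22.0
-94 [(-72, -61), (-34, -18), (9, 9)] -16.0 17.0
-88 [(-71, -60), (-34, -17), (17, 17)] -13.0 15.0
-82 [(-71, -60), (-40, -17), (18, 23)] -13.0 15.0
-76 [(-71, -59), (-40, -33), (24, 24)] -13.0 15.0
-70 [(-71, -57), (-44, -29), (26, 29)] -13.0 14.0
-64 [(-71, -37)] -9.0 17.0
-58 [(-68, -61), (-46, -36), (33, 40)] -9.0 15.0
-52 [(-43, -43), (30, 33)] -9.0 1.0
-46 [(-50, -43), (32, 32)] -7.0 13.0
-40 [(-51, -41)] -7.0 13.0
-34 [(-57, -40), (30, 36)] -7.0 13.0
-28 [(-51, -38), (29, 35)] -7.0 14.0
-22 [(-52, -37), (29, 38)] -7.0 15.0
-16 [(-46, -36), (29, 38)] -7.0 15.0
-10 [(-45, -38), (33, 36)] -4.0 13.0
```

View pics/side4c.png

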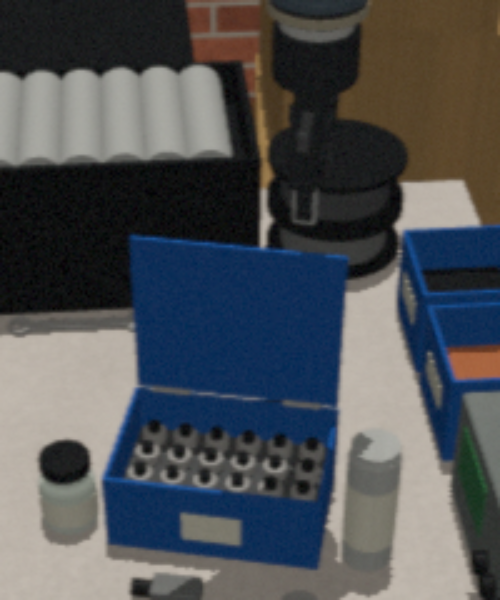

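View pics/wr4.png

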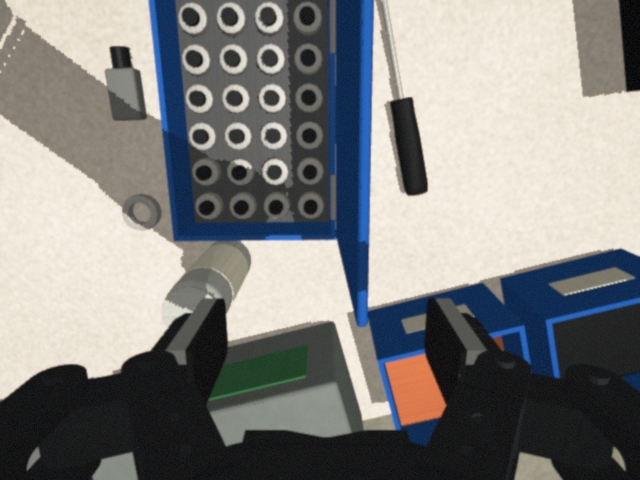

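The wrist view shows the lid running between the fingers and ending near (362, 325). The fingertips are at (205, 330) and (450, 330). I'll check where the lid's far end lies in world coordinates.

```bash
python3 - <<'E'
from h import *
d=bot.get_image('wrist'); P=cloud(d); 
D=P-Hh
X=D@f; S=D@a
m=(d['range_z']>0)&(P[...,2]>240)&(P[...,2]<285)&(np.abs(X)<28)&(S<120)
q=P[m]; print(len(q), 'X',np.percentile(X[m],[1,50,99]).round(1),'S',np.percentile(S[m],[0.2,50,99.8]).round(1),'z',np.percentile(P[m][:,2],[50,99]))
m2=m&(P[...,2]>263); print('X top',np.percentile(X[m2],[2,50,98]).round(1))
for s0 in (0,40,80): 
    k=m2&(abs(S-s0)<10); print(s0,k.sum(),np.percentile(X[k],[2,50,98]) if k.sum() else '')
st()
E
```

```text
5948 X [-14.5 -10.2  -7.5] S [-49.5  18.7 106.7] z [269.30160918 271.40523479]
X top [-14.5 -11.2  -8.5]
0 657 [-14.4589363  -11.16641787  -8.43603117]
40 566 [-14.49671826 -11.14868469  -8.4327121 ]
80 479 [-14.32275077 -11.09515801  -8.4497967 ]
t5.85 pos [640.9 143.8 331.5] X 6.4 s 70.8 yaw_y 74.9 tilt 0.001 F [-0.11 -0.28  0.1 ] Ff 0.30 gap 68.2
```

The lid's far end is at s = 107, as expected, and its top edge spans X −14.5 to −8.5. The pads sit at X ≈ −28 and +40, so I can descend straddling it.

Request:
drive_tool([
  {"dx": 0, "dy": 0, "dz": -0.02, "spin": 0},
  {"dx": 0, "dy": 0, "dz": -0.05, "spin": 0},
  {"dx": 0, "dy": 0, "dz": -0.08, "spin": 0},
  {"dx": 0, "dy": 0, "dz": -0.1, "spin": 0},
  {"dx": 0, "dy": 0, "dz": -0.108, "spin": 0},
  {"dx": 0, "dy": 0, "dz": -0.108, "spin": 0},
  {"dx": 0, "dy": 0, "dz": -0.108, "spin": 0},
])

```text
time: 6.55
position: [641.3, 145.3, 224.5]
tcp_rot: [0.411, 3.113, 0.001]
force: [0.3, 0.7, 0.6]
finger_gap: 68.5
```

```bash
cat >> h.py <<'E'
def lid(n='top'):
    d=bot.get_image(n); P=cloud(d); D=P-Hh; X=D@f; S=D@a; Z=D[...,2]
    # free part of lid away from gripper: s in -105..10
    m=(d['range_z']>0)&(S>-100)&(S<5)&(Z>12)&(Z<195)&(X<185)&(X>-60)
    r=np.hypot(X,Z); m&=(r<190)&(r>40)
    th=np.arctan2(Z[m],X[m]); print(n,'lid theta',np.percentile(th,[5,25,50,75,95]).round(3),m.sum(),'r',np.percentile(r[m],98).round(1))
    return d
E
python3 - <<'E'
from h import *
st(); d=lid('top'); d=lid('side'); d=snap('wrist','wr5.png')
E
```

```text
t6.55 pos [641.3 145.3 224.5] X 4.8 s 70.8 yaw_y 75.0 tilt 0.001 F [0.3  0.66 0.62] Ff -0.72 gap 68.5
top lid theta [1.609 1.614 1.618 1.624 1.64 ] 846 r 183.8
side lid theta [1.57  1.599 1.613 1.628 1.66 ] 1974 r 179.8
```

View pics/wr5.png

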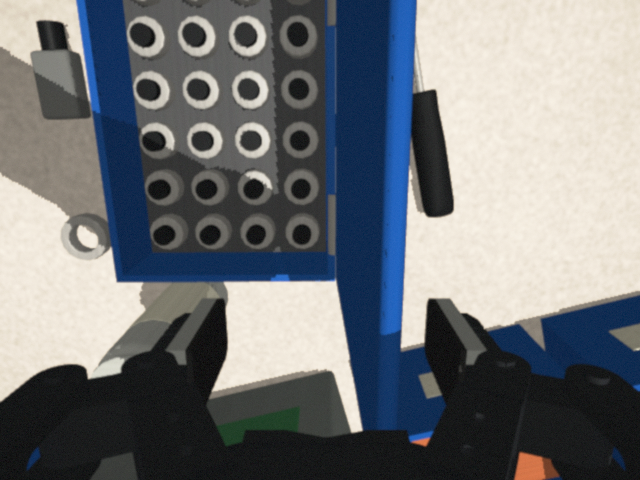

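The wrist view shows the lid edge at about column 400, clear of both pads (225 and 430). Lid angle is 1.618. Now I'll push it slowly past upright.

Request:
drive_tool([
  {"dx": -0.002, "dy": -0.007, "dz": -0.002, "spin": 0},
  {"dx": -0.004, "dy": -0.014, "dz": -0.004, "spin": 0},
  {"dx": -0.005, "dy": -0.02, "dz": -0.006, "spin": 0},
  {"dx": -0.007, "dy": -0.025, "dz": -0.008, "spin": 0},
  {"dx": -0.008, "dy": -0.03, "dz": -0.008, "spin": 0},
  {"dx": -0.009, "dy": -0.034, "dz": -0.008, "spin": 0},
  {"dx": -0.009, "dy": -0.034, "dz": -0.008, "spin": 0},
  {"dx": -0.009, "dy": -0.034, "dz": -0.008, "spin": 0},
])

```text
time: 7.5
position: [631.8, 111.3, 215.4]
tcp_rot: [0.41, 3.115, 0.0]
force: [0.1, 0.7, 0.1]
finger_gap: 68.2
```

```bash
python3 - <<'E'
from h import *
st(); d=lid('top'); d=lid('side')
E
```

```text
t7.50 pos [631.8 111.3 215.4] X 40.1 s 70.4 yaw_y 75.0 tilt 0.000 F [0.11 0.74 0.14] Ff -0.74 gap 68.2
top lid theta [1.458 1.46  1.465 1.475 1.487] 304 r 185.3
side lid theta [1.42  1.443 1.455 1.468 1.498] 1785 r 180.9
```

The lid stands at about 1.46 rad, so step 1 is met. I'll push on gently until it falls onto the front finger.

Request:
drive_tool([
  {"dx": -0.001, "dy": -0.004, "dz": 0, "spin": 0},
  {"dx": -0.002, "dy": -0.008, "dz": 0, "spin": 0},
  {"dx": -0.003, "dy": -0.012, "dz": 0, "spin": 0},
  {"dx": -0.004, "dy": -0.015, "dz": 0, "spin": 0},
  {"dx": -0.004, "dy": -0.015, "dz": 0, "spin": 0},
  {"dx": -0.004, "dy": -0.015, "dz": 0, "spin": 0},
])

```text
time: 8.2
position: [627.8, 96.2, 215.3]
tcp_rot: [0.411, 3.115, 0.0]
force: [-0.1, 0.1, -0.2]
finger_gap: 68.2
```

```bash
python3 - <<'E'
from h import *
st(); d=lid('top'); d=lid('side')
E
```

```text
t8.20 pos [627.8  96.2 215.3] X 55.8 s 70.3 yaw_y 75.0 tilt 0.000 F [-0.06  0.09 -0.2 ] Ff -0.07 gap 68.2
top lid theta [1.199 1.222 1.238 1.269 1.335] 945 r 184.0
side lid theta [1.082 1.094 1.102 1.11  1.129] 1129 r 181.9
```

Request:
drive_tool([
  {"dx": 0, "dy": 0, "dz": 0, "spin": 0},
  {"dx": 0, "dy": 0, "dz": 0, "spin": 0},
  {"dx": 0, "dy": 0, "dz": 0, "spin": 0},
  {"dx": 0, "dy": 0, "dz": 0, "spin": 0},
  {"dx": 0, "dy": 0, "dz": 0, "spin": 0},
])

```text
time: 8.8
position: [627.7, 96.3, 215.3]
tcp_rot: [-0.41, -3.115, 0.0]
force: [-1.2, -0.6, -0.9]
finger_gap: 68.2
```

```bash
python3 - <<'E'
from h import *
st(); d=lid('top'); d=lid('side'); d=snap('wrist','wr6.png'); tips_o=st()
E
```

```text
t8.80 pos [627.7  96.3 215.3] X 55.7 s 70.3 yaw_y 75.0 tilt 0.000 F [-1.15 -0.6  -0.93] Ff 0.87 gap 68.2
top lid theta [1.067 1.085 1.102 1.133 1.204] 1370 r 182.6
side lid theta [1.025 1.036 1.042 1.05  1.065] 993 r 181.6
t8.95 pos [627.8  96.3 215.3] X 55.7 s 70.3 yaw_y 75.0 tilt 0.000 F [ 0.29 -0.78  0.09] Ff 0.68 gap 68.2
```

View pics/wr6.png

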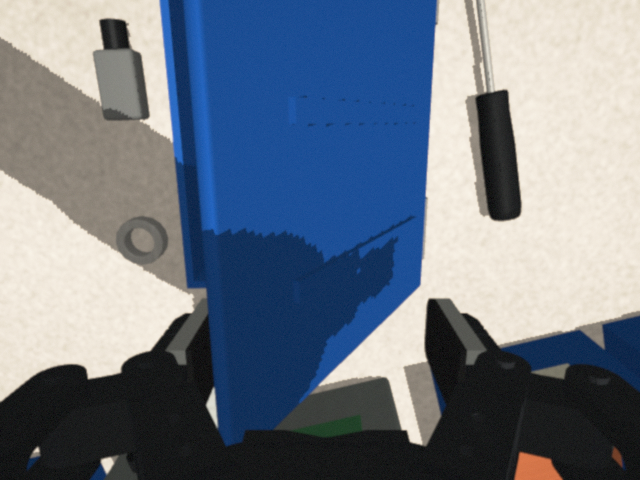

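The wrist view shows the lid caught: its free edge lies along column ~210 against the front pad, with the rear finger free. Angle is ≈ 1.04 and the force about 0.7 N, so step 2 is met. Next I'll work out the 90° pivot about the front finger, which swings the rear finger out past the lid's far end.

```bash
python3 - <<'E'
from h import *
for k in range(1,16):
    p=np.radians(6*k); X=90+1.5*k-34*np.cos(p)+11*np.sin(p); s=70+41*np.sin(p)
    v=(X-56)*f+(s-70)*a; print(k,-6*k,(v/1000).round(3),-1.5*k)
E
```

```text
1 -6 [ 0.003 -0.004  0.   ] -1.5
2 -12 [ 0.007 -0.008  0.   ] -3.0
3 -18 [ 0.01  -0.012  0.   ] -4.5
4 -24 [ 0.013 -0.017  0.   ] -6.0
5 -30 [ 0.015 -0.022  0.   ] -7.5
6 -36 [ 0.018 -0.027  0.   ] -9.0
7 -42 [ 0.02  -0.033  0.   ] -10.5
8 -48 [ 0.021 -0.038  0.   ] -12.0
9 -54 [ 0.023 -0.044  0.   ] -13.5
10 -60 [ 0.024 -0.049  0.   ] -15.0
11 -66 [ 0.024 -0.055  0.   ] -16.5
12 -72 [ 0.024 -0.06   0.   ] -18.0
13 -78 [ 0.024 -0.066  0.   ] -19.5
14 -84 [ 0.024 -0.071  0.   ] -21.0
15 -90 [ 0.022 -0.076  0.   ] -22.5
```

Request:
drive_tool([
  {"dx": 0.003, "dy": -0.004, "dz": -0.0015, "spin": -6},
  {"dx": 0.007, "dy": -0.008, "dz": -0.003, "spin": -12},
  {"dx": 0.01, "dy": -0.012, "dz": -0.0045, "spin": -18},
  {"dx": 0.013, "dy": -0.017, "dz": -0.006, "spin": -24},
  {"dx": 0.015, "dy": -0.022, "dz": -0.0075, "spin": -30},
  {"dx": 0.018, "dy": -0.027, "dz": -0.009, "spin": -36},
  {"dx": 0.02, "dy": -0.033, "dz": -0.0105, "spin": -42},
])

```text
time: 9.65
position: [647.9, 63.3, 204.7]
tcp_rot: [-1.505, -2.758, -0.0]
force: [-1.0, 0.6, -0.2]
finger_gap: 68.3
```

```bash
python3 - <<'E'
from h import *
st(); d=lid('side'); d=snap('wrist','wr7.png')
E
```

```text
t9.65 pos [647.9  63.3 204.7] X 82.4 s 98.1 yaw_y 32.8 tilt 0.000 F [-0.97  0.61 -0.23] Ff -0.34 gap 68.3
side lid theta [0.957 0.965 0.97  0.976 0.992] 825 r 182.2
```

View pics/wr7.png

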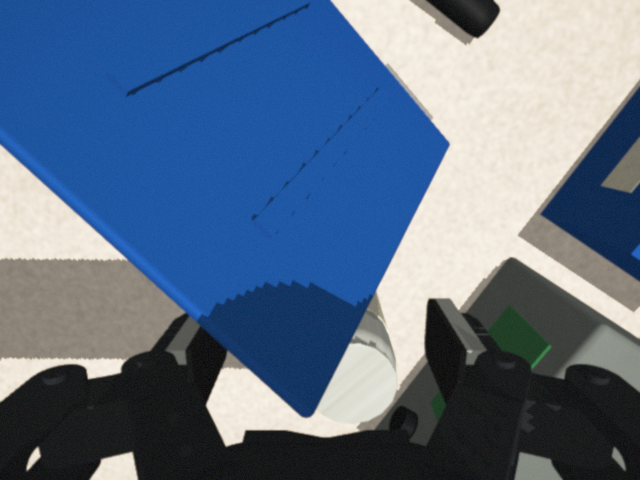

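The wrist view shows the lid edge still on the front finger at (205, 320) and the other finger already past the lid's far side. Lid ≈ 0.97. I'll finish the turn.

Request:
drive_tool([
  {"dx": 0.001, "dy": -0.005, "dz": -0.0015, "spin": -6},
  {"dx": 0.003, "dy": -0.011, "dz": -0.003, "spin": -12},
  {"dx": 0.004, "dy": -0.016, "dz": -0.0045, "spin": -18},
  {"dx": 0.004, "dy": -0.022, "dz": -0.006, "spin": -24},
  {"dx": 0.004, "dy": -0.027, "dz": -0.0075, "spin": -30},
  {"dx": 0.004, "dy": -0.033, "dz": -0.009, "spin": -36},
  {"dx": 0.004, "dy": -0.038, "dz": -0.0105, "spin": -42},
  {"dx": 0.002, "dy": -0.043, "dz": -0.012, "spin": -48},
  {"dx": 0.002, "dy": -0.043, "dz": -0.012, "spin": -48},
])

```text
time: 10.65
position: [649.5, 19.8, 192.6]
tcp_rot: [2.492, 1.913, -0.001]
force: [0.5, -1.3, 0.2]
finger_gap: 68.2
```

```bash
python3 - <<'E'
from h import *
st(); d=lid('side'); d=snap('wrist','wr8.png')
E
```

```text
t10.65 pos [649.5  19.8 192.6] X 124.0 s 110.8 yaw_y -15.0 tilt 0.001 F [ 0.5  -1.32  0.18] Ff 1.15 gap 68.2
side lid theta [0.876 0.881 0.885 0.891 0.905] 611 r 182.4
```

View pics/wr8.png

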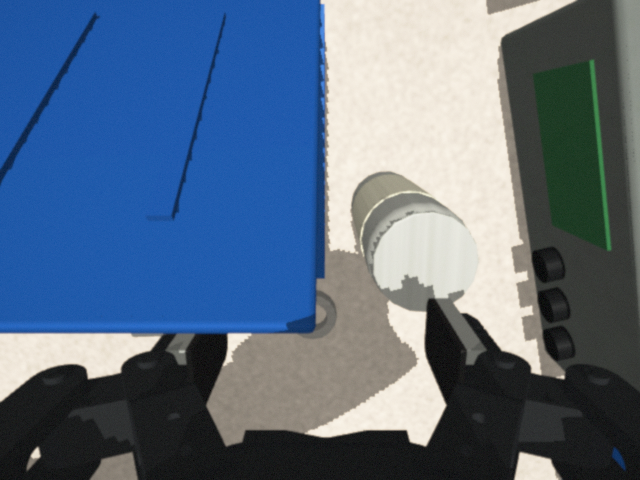

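The lid edge (row ~330) rests on one finger at (200, 350), and the other finger is outside the lid's end near the can at (430, 245). Lid ≈ 0.885. I'll turn another 8° so the outer finger clears the lid corner, then slide along the edge to mid-lid, away from the can.

Request:
drive_tool([
  {"dx": -0.001, "dy": -0.004, "dz": -0.001, "spin": -4},
  {"dx": -0.002, "dy": -0.008, "dz": -0.002, "spin": -8},
  {"dx": -0.012, "dy": -0.006, "dz": -0.003, "spin": -8},
  {"dx": -0.022, "dy": -0.005, "dz": -0.004, "spin": -8},
  {"dx": -0.032, "dy": -0.003, "dz": -0.005, "spin": -8},
  {"dx": -0.042, "dy": -0.002, "dz": -0.006, "spin": -8},
  {"dx": -0.052, "dy": 0, "dz": -0.007, "spin": -8},
  {"dx": -0.062, "dy": 0.002, "dz": -0.008, "spin": -8},
  {"dx": -0.072, "dy": 0.003, "dz": -0.009, "spin": -8},
  {"dx": -0.072, "dy": 0.003, "dz": -0.009, "spin": -8},
])

```text
time: 11.75
position: [576.2, 23.4, 183.8]
tcp_rot: [-2.619, -1.735, 0.002]
force: [-1.6, -0.6, -0.4]
finger_gap: 68.3
```

```bash
python3 - <<'E'
from h import *
st(); d=lid('side'); d=snap('wrist','wr9.png')
E
```

```text
t11.75 pos [576.2  23.4 183.8] X 139.2 s 39.0 yaw_y -23.0 tilt 0.001 F [-1.56 -0.62 -0.42] Ff 1.00 gap 68.3
side lid theta [0.672 0.807 0.81  0.815 0.832] 392 r 188.8
```

View pics/wr9.png

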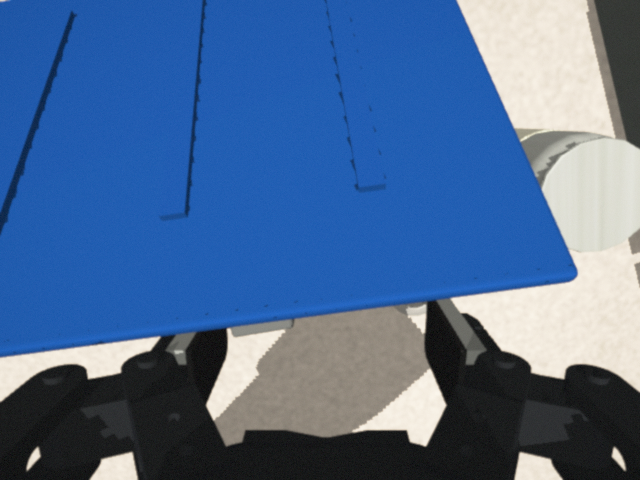

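Both fingers are in front of the edge now. The left one carries it at (195, 340), the can is clear, and lid ≈ 0.81. I'll turn back 8° so both fingers bear, and follow the arc down.

```bash
cat >> h.py <<'E'
def arc(ths,X0,z0,off,D=36,spin=None):
    for i,t in enumerate(ths):
        X=180*np.cos(t)+(off if np.isscalar(off) else off[i]); z=90+180*np.sin(t)-D
        v=(X-X0)*f/1000; print('%.3f'%t,v[:2].round(4),round((z-z0)/1000,4))
E
python3 - <<'E'
from h import *
arc([.78,.74,.70,.66,.62,.58,.54,.50,.46,.42],139.2,184,[13.5,12,11,10.5]+[10]*6)
E
```

```text
0.780 [-0.0006 -0.0022] -0.0034
0.740 [-0.0015 -0.0055] -0.0086
0.700 [-0.0024 -0.0092] -0.014
0.660 [-0.0034 -0.0131] -0.0196
0.620 [-0.0044 -0.0167] -0.0254
0.580 [-0.0054 -0.0207] -0.0314
0.540 [-0.0064 -0.0244] -0.0375
0.500 [-0.0073 -0.0278] -0.0437
0.460 [-0.0082 -0.031 ] -0.0501
0.420 [-0.009 -0.034] -0.0566
```

Request:
drive_tool([
  {"dx": -0.0006, "dy": -0.0022, "dz": -0.0034, "spin": 2},
  {"dx": -0.0015, "dy": -0.0055, "dz": -0.0086, "spin": 4},
  {"dx": -0.0024, "dy": -0.0092, "dz": -0.014, "spin": 6},
  {"dx": -0.0034, "dy": -0.0131, "dz": -0.0196, "spin": 8},
  {"dx": -0.0044, "dy": -0.0167, "dz": -0.0254, "spin": 8},
  {"dx": -0.0054, "dy": -0.0207, "dz": -0.0314, "spin": 8},
  {"dx": -0.0064, "dy": -0.0244, "dz": -0.0375, "spin": 8},
  {"dx": -0.0073, "dy": -0.0278, "dz": -0.0437, "spin": 8},
  {"dx": -0.0082, "dy": -0.031, "dz": -0.0501, "spin": 8},
  {"dx": -0.0082, "dy": -0.031, "dz": -0.0501, "spin": 8},
])

```text
time: 12.85
position: [568.9, -8.4, 132.6]
tcp_rot: [-2.493, -1.911, 0.003]
force: [0.1, -2.3, -0.2]
finger_gap: 68.3
```

```bash
python3 - <<'E'
from h import *
st(); d=lid('side'); d=lid('top'); d=snap('wrist','wr10.png'); st()
P=cloud(d); D=P-Hh; X=D@f;S=D@a;Z=D[...,2]
m=(d['range_z']>0)&(S>-60)&(S<90)&(Z>5)&(X>20)&(X<185)
q=np.c_[X[m],Z[m]]; 
A=np.c_[q[:,0],np.ones(len(q))]; c=np.linalg.lstsq(A,q[:,1],rcond=None)[0]; print('wrist lid slope',np.arctan(c[0]),c[1],'Xmax',np.percentile(X[m],99))
E
```

```text
t12.85 pos [568.9  -8.4 132.6] X 171.9 s 40.0 yaw_y -15.0 tilt 0.002 F [ 0.13 -2.33 -0.24] Ff 2.22 gap 68.3
side lid theta [0.444 0.479 0.491 0.516 0.565] 425 r 186.1
top lid theta [0.474 0.497 0.517 0.556 0.633] 2576 r 178.7
t13.00 pos [569.2  -7.8 133.7] X 171.2 s 40.2 yaw_y -15.0 tilt 0.001 F [-1.44 -3.54 -0.92] Ff 3.79 gap 68.1
wrist lid slope 0.6037626668746577 -12.50800302234694 Xmax 177.678447488502
```

View pics/wr10.png

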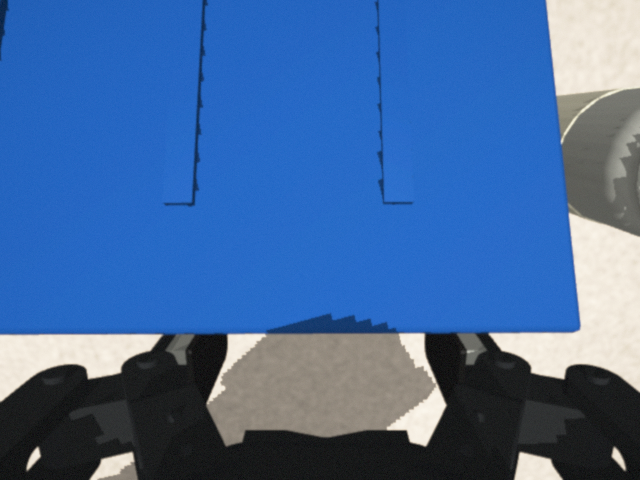

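```bash
cat >> h.py <<'E'
def wl():
    d=bot.get_image('wrist'); P=cloud(d); D=P-Hh; X=D@f;S=D@a;Z=D[...,2]
    m0=(d['range_z']>0)&(S>-40)&(S<85)&(Z>-5)&(Z<120)
    xs=[];zs=[]
    for x in range(50,176,5):
        k=m0&(abs(X-x)<2.5)
        if k.sum()>20: xs.append(x); zs.append(np.median(Z[k]))
    c=np.polyfit(xs,zs,1); e=m0&(Z>0.6*max(zs)); print('wrist theta %.3f icpt %.1f n%d'%(np.arctan(c[0]),c[1],len(xs)),'Zs',np.round(zs[-3:],1),'Xedge %.1f'%np.percentile(X[e],99.5))
    return d
E
python3 - <<'E'
from h import *
wl(); st()
arc([.43,.40,.37,.34,.31,.28],171.3,133.9,10)
E
```

```text
wrist theta 0.536 icpt -3.2 n22 Zs [ 99.3 103.9 104.2] Xedge 179.6
t13.05 pos [569.2  -7.8 133.8] X 171.2 s 40.2 yaw_y -15.0 tilt 0.001 F [-1.85 -4.06 -0.  ] Ff 4.40 gap 68.5
0.430 [-0.0006 -0.0022] -0.0049
0.400 [-0.0011 -0.0043] -0.0098
0.370 [-0.0017 -0.0063] -0.0148
0.340 [-0.0021 -0.0081] -0.0199
0.310 [-0.0026 -0.0098] -0.025
0.280 [-0.003  -0.0113] -0.0302
```

Request:
drive_tool([
  {"dx": -0.0006, "dy": -0.0022, "dz": -0.0049, "spin": 0},
  {"dx": -0.0011, "dy": -0.0043, "dz": -0.0098, "spin": 0},
  {"dx": -0.0017, "dy": -0.0063, "dz": -0.0148, "spin": 0},
  {"dx": -0.0021, "dy": -0.0081, "dz": -0.0199, "spin": 0},
  {"dx": -0.0021, "dy": -0.0081, "dz": -0.0199, "spin": 0},
])

```text
time: 13.55
position: [567.1, -16.1, 112.9]
tcp_rot: [-2.492, -1.911, 0.001]
force: [-2.1, -2.6, -0.6]
finger_gap: 68.2
```

```bash
sed -i 's/range(50,176,5)/range(50,146,5)/' h.py; python3 - <<'E'
from h import *
st(); wl(); lid('top'); d=snap('side','side11.png'); st()
im=cv2.imread('pics/side11.png')[100:300,220:420]; cv2.imwrite('pics/side11c.png',cv2.resize(im,None,fx=3,fy=3,interpolation=cv2.INTER_CUBIC))
E
```

```text
t13.55 pos [567.1 -16.1 112.9] X 179.8 s 40.2 yaw_y -15.0 tilt 0.001 F [-2.11 -2.61 -0.63] Ff 3.06 gap 68.2
wrist theta 0.319 icpt 7.9 n14 Zs [52.5 54.1 55.8] Xedge 187.3
top lid theta [0.354 0.377 0.399 0.437 0.521] 2683 r 178.0
t13.70 pos [567.3 -15.8 113.7] X 179.4 s 40.3 yaw_y -15.0 tilt 0.001 F [-2.56 -2.2   0.5 ] Ff 2.78 gap 68.7
```

View pics/side11c.png

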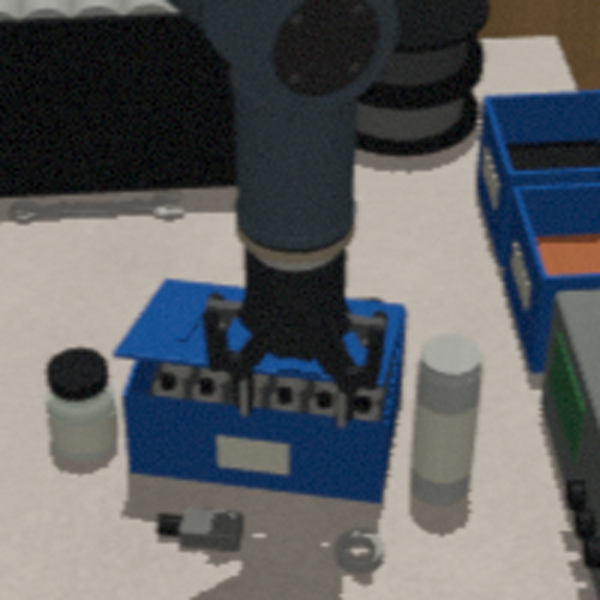

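The side view shows the lid lowered onto both fingertips in front of the edge, and the box, can, jar, nut and plug unmoved. Wrist fit gives θ ≈ 0.32. I'll continue with a slight inward bias so friction holds the edge, watching the force.

```bash
python3 - <<'E'
from h import *
arc([.32,.30,.28,.26,.26],179.7,114.0,[9.8,9.6,9.4,9.2,9.2])
E
```

```text
0.320 [-0.0002 -0.0009] -0.0034
0.300 [-0.0005 -0.0018] -0.0068
0.280 [-0.0007 -0.0026] -0.0103
0.260 [-0.0009 -0.0033] -0.0137
0.260 [-0.0009 -0.0033] -0.0137
```

Request:
drive_tool([
  {"dx": -0.0002, "dy": -0.0009, "dz": -0.0034, "spin": 0},
  {"dx": -0.0005, "dy": -0.0018, "dz": -0.0068, "spin": 0},
  {"dx": -0.0007, "dy": -0.0026, "dz": -0.0103, "spin": 0},
  {"dx": -0.0009, "dy": -0.0033, "dz": -0.0137, "spin": 0},
  {"dx": -0.0009, "dy": -0.0033, "dz": -0.0137, "spin": 0},
])

```text
time: 14.2
position: [566.2, -19.8, 99.7]
tcp_rot: [2.493, 1.912, -0.002]
force: [-3.8, -5.3, -0.5]
finger_gap: 68.6
```

```bash
python3 - <<'E'
from h import *
st(); d=wl(); st()
E
```

```text
t14.20 pos [566.2 -19.8  99.7] X 183.5 s 40.3 yaw_y -15.0 tilt 0.001 F [-3.85 -5.28 -0.46] Ff 6.09 gap 68.6
wrist theta 0.243 icpt 7.6 n13 Zs [41.1 42.3 43.5] Xedge 191.0
t14.25 pos [566.2 -19.7  99.9] X 183.5 s 40.3 yaw_y -15.0 tilt 0.001 F [-2.61 -4.88 -0.61] Ff 5.38 gap 68.4
```

Request:
drive_tool([
  {"dx": -0.0001, "dy": -0.0005, "dz": 0, "spin": 0},
  {"dx": -0.0002, "dy": -0.0008, "dz": 0, "spin": 0},
  {"dx": -0.0002, "dy": -0.0008, "dz": 0, "spin": 0},
])

```text
time: 14.55
position: [566.3, -19.8, 100.1]
tcp_rot: [-2.492, -1.912, 0.0]
force: [-3.3, -3.0, -0.2]
finger_gap: 68.3
```

```bash
cat >> h.py <<'E'
def favg(n=8):
    F=[]
    for i in range(n):
        d=bot.get_image('wrist'); F.append(bot.get_obs()['force'])
    F=np.array(F); print('avg Ff %.2f±%.2f Fa %.2f Fz %.2f±%.2f'%((F@f).mean(),(F@f).std(),(F@a).mean(),F[:,2].mean(),F[:,2].std()))
    return d
E
python3 - <<'E'
from h import *
st(); favg(); wl(); st()
E
```

```text
t14.55 pos [566.3 -19.8 100.1] X 183.6 s 40.4 yaw_y -15.0 tilt 0.000 F [-3.34 -2.99 -0.21] Ff 3.74 gap 68.3
avg Ff 3.39±0.32 Fa -2.39 Fz -0.86±0.40
wrist theta 0.245 icpt 7.6 n13 Zs [41.4 42.5 43.8] Xedge 191.1
t15.00 pos [566.4 -19.8 100.1] X 183.6 s 40.5 yaw_y -15.0 tilt 0.000 F [-3.08 -2.24 -1.02] Ff 2.95 gap 68.4
```

The lid is stuck to the fingers. N ≈ 3.4 N with about 2.5 N tangential, so friction is at least 0.7 and friction-held lowering will work. I'll keep following the arc and relieve the sideways load a little.

```bash
python3 - <<'E'
from h import *
for i,t in enumerate([.23,.21,.19,.17,.15,.13,.13]):
    dX=180*(np.cos(t)-np.cos(.247))-0.05*(i+1); v=(dX*f-0.1*min(i+1,6)*a)/1000; print(t,v[:2].round(4),round(.18*(np.sin(t)-np.sin(.247)),4))
E
```

```text
0.23 [-0.0003 -0.0006] -0.003
0.21 [-0.0006 -0.0013] -0.0065
0.19 [-0.0008 -0.0019] -0.01
0.17 [-0.0011 -0.0025] -0.0136
0.15 [-0.0013 -0.003 ] -0.0171
0.13 [-0.0015 -0.0034] -0.0207
0.13 [-0.0015 -0.0033] -0.0207
```

Request:
drive_tool([
  {"dx": -0.0003, "dy": -0.0006, "dz": -0.003, "spin": 0},
  {"dx": -0.0006, "dy": -0.0013, "dz": -0.0065, "spin": 0},
  {"dx": -0.0008, "dy": -0.0019, "dz": -0.01, "spin": 0},
  {"dx": -0.0008, "dy": -0.0019, "dz": -0.01, "spin": 0},
])

```text
time: 15.4
position: [565.7, -22.1, 89.5]
tcp_rot: [2.493, 1.912, -0.0]
force: [-1.0, -3.7, -0.6]
finger_gap: 68.7
```

```bash
python3 - <<'E'
from h import *
st(); favg(5); wl(); st()
E
```

```text
t15.40 pos [565.7 -22.1  89.5] X 185.9 s 40.5 yaw_y -15.0 tilt 0.000 F [-1.03 -3.69 -0.57] Ff 3.83 gap 68.7
avg Ff 4.07±0.41 Fa -0.47 Fz -0.73±0.40
wrist theta 0.189 icpt 7.4 n12 Zs [33.2 34.1 35. ] Xedge 193.1
t15.70 pos [565.8 -21.9  90.2] X 185.8 s 40.5 yaw_y -15.0 tilt 0.000 F [-1.62 -3.88 -1.26] Ff 4.17 gap 68.0
```

Tracking well: θ = 0.189, N ≈ 4 N.

Request:
drive_tool([
  {"dx": -0.0001, "dy": -0.0005, "dz": -0.0035, "spin": 0},
  {"dx": -0.0003, "dy": -0.001, "dz": -0.0071, "spin": 0},
  {"dx": -0.0004, "dy": -0.0015, "dz": -0.0107, "spin": 0},
  {"dx": -0.0005, "dy": -0.0018, "dz": -0.0142, "spin": 0},
  {"dx": -0.0005, "dy": -0.0018, "dz": -0.0142, "spin": 0},
])

```text
time: 16.2
position: [565.1, -24.1, 75.5]
tcp_rot: [2.493, 1.912, -0.001]
force: [-0.8, -4.8, -0.4]
finger_gap: 68.6
```

```bash
python3 - <<'E'
from h import *
st(); favg(5); wl(); st()
E
```

```text
t16.20 pos [565.1 -24.1  75.5] X 188.0 s 40.4 yaw_y -15.0 tilt 0.000 F [-0.84 -4.76 -0.35] Ff 4.81 gap 68.6
avg Ff 5.35±0.48 Fa 0.05 Fz -0.96±0.36
wrist theta 0.109 icpt 7.0 n11 Zs [21.8 22.3 22.8] Xedge 195.1
t16.50 pos [565.2 -24.1  75.9] X 188.0 s 40.4 yaw_y -15.0 tilt 0.001 F [-1.73 -5.71 -1.2 ] Ff 5.97 gap 68.6
```

Request:
drive_tool([
  {"dx": -0.0001, "dy": -0.0004, "dz": -0.0036, "spin": 0},
  {"dx": -0.0002, "dy": -0.0006, "dz": -0.0072, "spin": 0},
  {"dx": -0.0002, "dy": -0.0008, "dz": -0.0107, "spin": 0},
  {"dx": -0.0002, "dy": -0.0009, "dz": -0.0134, "spin": 0},
  {"dx": -0.0002, "dy": -0.0009, "dz": -0.0134, "spin": 0},
])

```text
time: 17.0
position: [564.8, -25.2, 62.1]
tcp_rot: [2.493, 1.912, -0.001]
force: [-1.3, -4.9, -1.2]
finger_gap: 68.2
```

```bash
python3 - <<'E'
from h import *
st(); favg(5); wl(); st()
E
```

```text
t17.00 pos [564.8 -25.2  62.1] X 189.2 s 40.4 yaw_y -15.0 tilt 0.001 F [-1.3  -4.88 -1.24] Ff 5.06 gap 68.2
avg Ff 6.03±0.20 Fa 0.19 Fz -1.47±0.70
wrist theta 0.036 icpt 6.6 n11 Zs [11.5 11.7 11.7] Xedge 196.1
t17.30 pos [564.8 -25.2  62.4] X 189.2 s 40.4 yaw_y -15.0 tilt 0.001 F [-1.36 -4.22 -1.77] Ff 4.42 gap 68.5
```

Request:
drive_tool([
  {"dx": 0, "dy": 0, "dz": -0.002, "spin": 0},
  {"dx": 0, "dy": 0, "dz": -0.004, "spin": 0},
  {"dx": 0, "dy": 0, "dz": -0.006, "spin": 0},
  {"dx": 0, "dy": 0, "dz": -0.0075, "spin": 0},
  {"dx": 0, "dy": 0, "dz": -0.0075, "spin": 0},
])

```text
time: 17.8
position: [564.8, -25.4, 55.0]
tcp_rot: [2.493, 1.911, -0.001]
force: [-1.5, -6.5, 0.4]
finger_gap: 68.0
```

```bash
python3 - <<'E'
from h import *
st(); favg(5); wl(); st()
E
```

```text
t17.80 pos [564.8 -25.4  55. ] X 189.4 s 40.4 yaw_y -15.0 tilt 0.001 F [-1.54 -6.54  0.44] Ff 6.72 gap 68.0
avg Ff 6.92±0.59 Fa -0.87 Fz -0.01±0.35
wrist theta 0.006 icpt 5.7 n11 Zs [6.5 6.5 6.4] Xedge 196.1
t18.10 pos [564.8 -25.4  55.1] X 189.4 s 40.5 yaw_y -15.0 tilt 0.001 F [-1.63 -6.15  0.84] Ff 6.36 gap 68.2
```

Request:
drive_tool([
  {"dx": 0, "dy": 0, "dz": -0.001, "spin": 0},
  {"dx": 0, "dy": 0, "dz": -0.002, "spin": 0},
  {"dx": 0, "dy": 0, "dz": -0.002, "spin": 0},
])

```text
time: 18.4
position: [564.9, -25.4, 53.3]
tcp_rot: [2.492, 1.911, -0.001]
force: [-2.5, -6.5, 4.2]
finger_gap: 68.3
```

```bash
python3 - <<'E'
from h import *
st(); favg(4); wl(); st()
E
```

```text
t18.40 pos [564.9 -25.4  53.3] X 189.4 s 40.5 yaw_y -15.0 tilt 0.001 F [-2.49 -6.54  4.24] Ff 6.96 gap 68.3
avg Ff 7.03±0.35 Fa -0.68 Fz 3.42±0.16
wrist theta -0.002 icpt 6.7 n10 Zs [6.5 6.5 6.4] Xedge 196.0
t18.65 pos [564.9 -25.5  53.3] X 189.4 s 40.6 yaw_y -15.0 tilt 0.001 F [-2.63 -6.26  3.27] Ff 6.73 gap 68.4
```

The push now bears down on the rim (Fz +3.4 N), so the lid is shut. I'll back straight off in front, then rise clear.

Request:
drive_tool([
  {"dx": -0.001, "dy": -0.004, "dz": 0, "spin": 0},
  {"dx": -0.003, "dy": -0.012, "dz": 0, "spin": 0},
  {"dx": -0.007, "dy": -0.025, "dz": 0, "spin": 0},
  {"dx": -0.011, "dy": -0.04, "dz": 0, "spin": 0},
  {"dx": -0.014, "dy": -0.055, "dz": 0.01, "spin": 0},
  {"dx": -0.014, "dy": -0.07, "dz": 0.04, "spin": 0},
  {"dx": -0.014, "dy": -0.09, "dz": 0.08, "spin": 0},
  {"dx": -0.014, "dy": -0.12, "dz": 0.12, "spin": 0},
  {"dx": -0.014, "dy": -0.16, "dz": 0.15, "spin": 0},
  {"dx": -0.014, "dy": -0.2, "dz": 0.16, "spin": 0},
  {"dx": -0.014, "dy": -0.22, "dz": 0.16, "spin": 0},
  {"dx": -0.014, "dy": -0.22, "dz": 0.16, "spin": 0},
  {"dx": -0.014, "dy": -0.22, "dz": 0.16, "spin": 0},
])

```text
time: 19.95
position: [550.0, -245.4, 212.6]
tcp_rot: [-2.494, -1.91, 0.0]
force: [-0.8, 0.6, -0.1]
finger_gap: 67.9
```

```bash
python3 - <<'E'
from h import *
st()
for n in ['top','side']:
    d=snap(n,n+'12.png')
    for t in ['stock_box','lid_hinge','spray_can','jar','screwdriver','gland_nut','plug','wrench','small_bin']:
        for q in bot.pinpoint(n,t)[:1]: print(n,t,np.round(q['xy']),round(q['score'],2),np.round(w(d,*q['xy'])))
    P=cloud(d); D=P-Hh; X=D@f; S=D@a; Z=D[...,2]
    m=(d['range_z']>0)&(abs(S)<100)&(X>5)&(X<172)&(Z>-15)&(Z<25)
    A=np.c_[X[m],S[m],np.ones(m.sum())]; c=np.linalg.lstsq(A,Z[m],rcond=None)[0]; print('slope',c.round(4))
    m=(d['range_z']>0)&(abs(Z-6)<5)&(abs(S)<140)&(X>-40)&(X<230); print('X',np.percentile(X[m],[.5,99.5]).round(1),'S',np.percentile(S[m],[.5,99.5]).round(1))
E
```

```text
t19.95 pos [ 550.  -245.4  212.6] X 405.8 s 82.2 yaw_y -15.1 tilt 0.001 F [-0.77  0.57 -0.15] Ff -0.35 gap 67.9
top stock_box [289. 239.] 0.84 [543.  88.  99.]
top lid_hinge [255. 226.] 0.96 [573. 168.  92.]
top spray_can [323. 184.] 0.85 [670.  10. 106.]
top jar [286. 305.] 0.75 [392.  92.  87.]
top screwdriver [230. 227.] 0.63 [580. 236.  26.]
top gland_nut [286. 306.] 0.63 [389.  93.  85.]
top plug [341. 259.] 0.75 [505. -34.  20.]
top wrench [144. 297.] 0.74 [409. 440.   9.]
top small_bin [507. 288.] 0.55 [ 404. -238.  717.]
slope [ 4.0000e-04 -4.0000e-04  7.9241e+00]
X [ -3.7 178.5] S [-105.8  110.7]
side stock_box [311. 242.] 0.56 [ 529. -277.  355.]
side spray_can [364. 265.] 0.69 [683. -11.  12.]
side jar [248. 245.] 0.63 [392.  65.  35.]
side gland_nut [338. 284.] 0.65 [ 580. -266.  230.]
side plug [289. 278.] 0.62 [493. -43.  17.]
side wrench [251. 169.] 0.75 [399. 431.   9.]
side small_bin [274. 437.] 0.8 [ 443. -445.    4.]
slope [-4.0000e-04 -1.3000e-03  6.7596e+00]
X [  0.8 180.8] S [-111.   134.2]
```

View pics/side12.png

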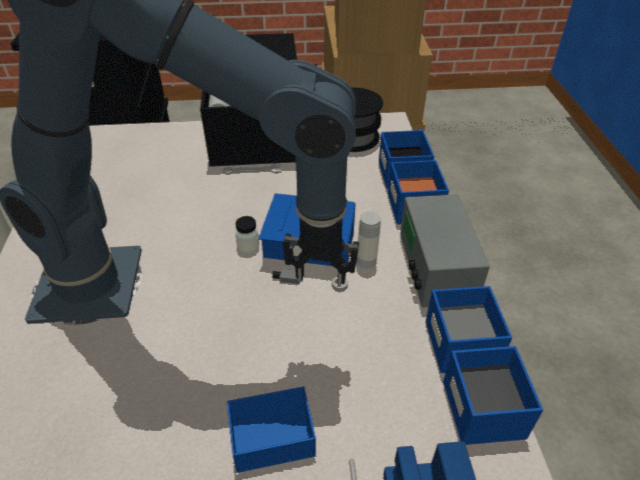

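View pics/top12.png

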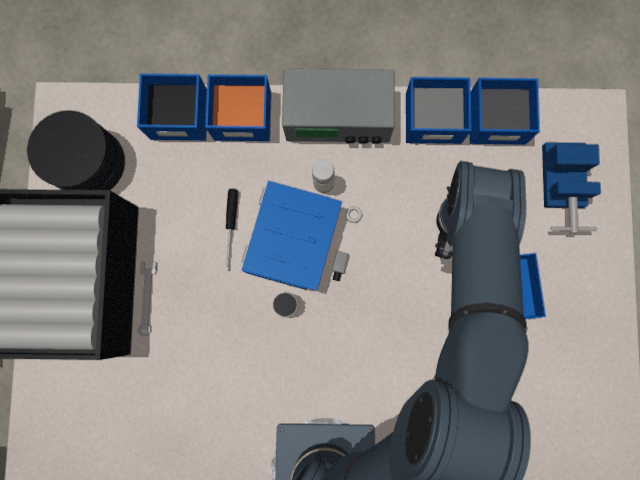

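Both views show the lid flat and shut with the arm clear. In the top view the can (324, 177), jar (286, 304), nut (354, 214) and plug (341, 263) are where they started. Lid slope is about 0, its edge is at X ≈ 180 and the hinge hasn't moved. Handing in.

```bash
python3 -c "
from bench import bot
print(bot.hand_in())"
```

```text
the job is handed in; nothing more can be done
None
```

I tipped the lid forward with one finger, caught it on the other, lowered it slowly until shut, and handed in with the arm clear. Hand-in gives no verdict; the job took about 20 s of the 54 s.

- **Tip and catch:** With the fingers straddling the lid, the rear finger pushed it from 1.62 to about 1.46 rad, then on until it fell. It came to rest on the front finger at about 1.04 rad, bearing roughly 0.7–0.9 N, and I held it there for over half a second.
- **Turn:** The drive allows no tilt, so a finger could not slope under the lip. While the front finger held the edge, I turned the gripper 90° so both fingers stood in front of it.
- **Lowering:** I followed the edge down its arc. For the last part the lid was held by friction against the fingertips. The measured inward push averaged up to about 7 N, against the 30 N limit. I didn't measure lid speed, but each step tracked the planned angle.
- **Last checks:**
  - The fitted lid slope is within 0.002 rad of flat, its free edge is 178–181 mm from the hinge and its top is about 6–8 mm above the rim plane.
  - The hinge point reads within a few mm of where it started.
  - The force on the tool is at noise level.
  - The can, jar, screwdriver, plug and wrench read within about 10 mm of their starting positions.
- **Checks that disagreed:**
  - In the last pictures the network put the gland nut on the jar in the top view and behind the gripper in the side view. It also placed the bin on the arm in the top view and the box on the arm in the side view.
  - By eye the nut is where it started. The side view puts the bin within about 5 mm of its start, and the top view shows the box in place.

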